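# Clamp the measuring-board stop on a ship's-wheel spoke

### The job

Measure the dark wooden wheel spoke that lies in the trough of the green measuring board: with the red cam lever still up, push the blue sliding stop along its rail until the spoke's brass tenon bears on the orange spring pad and the pad just gives, without squeezing it hard or bottoming the pad. The pad pushes back, so keep the stop pressed up while you lay the lever fully down to clamp it, then let go; the spoke must stay pinched between the stop and the pad. Leave the tin, the brush and the float where they are.

Things in the scene. Friction and masses are not known exactly. Their poses are not given: they have to be found in the camera images.
- board: Fixed green measuring board, 200 x 440 x 18 mm. Origin at table height, 20 mm to the -x side of its middle, half-way along it. y runs along rail and trough to the end block, x away from the robot (at yaw 0). In this frame: rail centre line x = -40, top z = 40 mm; V trough x = 50, y = -150 to 140, walls to z = 45 mm; end block 60 x 28 mm, 85 mm high, at x = 50, y = 190 mm.
- pad: Orange spring pad on the end block, a disc 32 mm across facing the board's -y. Origin at the centre of its front face (at rest x = 50, y = 155, z = 48 mm in the board's frame), axes as the board's. It gives along the board's +y by at most 4 mm: 3 N to start it, 2 N more per mm, 11 N when bottomed.
- spoke: Turned dark wooden wheel spoke loose in the V trough, along the board's y: 150 mm of wood, 34 mm thick, plus a fast brass tenon (20 mm across) that sticks out 2 to 32 mm at the pad's end: it differs each time and must be found by touch. 7 to 63 mm short of the pad at first; about 0.13 kg. Origin at the wood's centre, 75 mm from the end facing the stop, 48 mm above the table. No need to grasp it.
- stop_nose (a point): Centre of the front face of the blue stop's black nose (28 mm disc facing the board's +y, on the line of the spoke's axis), 90 mm (board +x) and 42 mm (board +y) from the middle of the saddle, which is 46 x 56 mm and rides the rail. Starts short of the spoke, at y = -128 to -68 mm of the board. The stop slides along the board's y only, friction about 1.5 N; unclamped, the pad drives it back.
- lever_head (a point): Centre of the red lever's head: a cylinder 24 mm across, 32 mm wide, axis along the board's y; its flat ends face along the rail, so it can be pinched there from above and turns between the fingers as the lever swings. Head to hinge 90 mm. Up, it is about 151 mm above the table; laid down, about 66 mm, on the robot's side (board's -x) of the rail, clear of the board.
- lever_hinge (a point): Centre of the cam lever's hinge pin, in the middle of the stop's saddle, over the rail's centre line, 62 mm above the table. The pin runs along the board's y; the point moves with the stop and has the same y as the lever's head.
- lever (a joint): Cam lever angle, rad: 0 = up and free (leaning 0.17 rad past vertical to the board's +x), growing as it swings over and down to the board's -x; end stop 1.7 = fully down, clamped. Starts at 0 to 0.25. The cam bites from about 0.65, clamping harder as it goes: 3 to 6 N at the head all through the swing; stiff and self-locking, it stays where it is left.
- wax_tin: Bystander: yellow round tin, 68 mm across, 55 mm high, standing loose on the bench at the robot's side of the board, to the robot's right. Origin under its centre.
- brush: Bystander: brush 170 mm long lying on the bench on the robot's left of the board. Origin under it.
- net_float: Bystander: orange net float, 72 mm across, 80 mm high, standing loose on the robot's right of the board. Origin under its centre.
Mind the look-alikes: they are no part of the job. What is meant by the spoke is not purple, turquoise or white, and is the smaller of those in its own colour.

How it is judged:
By the outcome, as a careful person would: the job done as asked, in the order asked, and still so for the second after the job is handed in, with the robot touching nothing.
It also fails if it takes over 61 s, if anything falls off the work surface, if the arm or the gripper's body presses on something with over 40 N, if the wrist force passes 120 N, or if a joint passes its speed limit or range.

### The arm

A 6-joint arm with a two-finger parallel gripper is mounted at the origin on the work surface. World frame = base frame: x ahead of the robot, y to its left, z up, the work surface at z = 0. Lengths are in m, angles in rad, forces in N, time in s.
With the tool pointing down it reaches from about 0.3 to 0.775 m from the base axis. Payload 14.6 kg.
Tool frame: the origin (TCP) lies on the centre line of the jaws, within the pads' length; the fingertips stand 14 mm ahead of it and the grasp point (between the pads) lies 5 mm behind it (r.tcp_to_tips is the distance from the TCP to the fingertips, in m); z points along the fingers, y is the line along which they close (so a half turn about z gives the same grasp; the last joint's range is limited). The gripper opens to 94 mm and grips with 3 to 60 N. Pads are 16 mm wide; open, the fingers measure 119 mm over their backs; the gripper's body (75 mm by 177 mm) begins 78 mm behind the grasp point.
Start: joints at [1.258, 0.3, 1.521, -0, 1.321, -0.067], TCP at [0.134, 0.533, 0.219] pointing down, gripper open.
Joint ranges: [-3.03, 3.03], [-0.79, 2.21], [0.23, 2.52], [-1.04, 4.18], [0, 3.07], [-2.55, 2.55]. Speed limits (rad/s): [2.22, 2.22, 2.57, 3.14, 3.14, 3.14].

### API

Orientations are given as [roll, pitch, yaw] about the fixed x, y, z axes, in that order (R = Rz(yaw) Ry(pitch) Rx(roll)).
In Python, from plant import r, fingers, cams, ticket gives the robot as it stands. The module is installed in compiled form; this text tells all that it offers. Calls block until the motion is done:
- r.move_ptp(position, orientation): joint-space move of the TCP to a pose.
- r.movel(position, rotation=None, max_speed=0.15, guard=None): straight line of the TCP; rotation=None keeps the orientation; max_speed is the mean speed in m/s. With guard (N) it stops when the force on the tool has changed by that much, and returns True; else False.
- r.move_j(angles): joint-space move.
- fingers.ungrasp() and fingers.clamp(strength=None): open the fingers fully, or close them until they stop; strength is the grip in N (None keeps the last).
- r.wait(seconds).
- r.ik(position, orientation): joint angles nearest the present ones, or None.
- r.sense(): the state.
- cams.get_image(name): name is "side" or "top" or "wrist"; returns (picture, depth): 480x640x3 uint8, blue, green, red; 480x640 float32, m along the optical axis (not along the pixel's ray), 0 where there is no reading.
- cams.camera_model(name): a dict with "K" (3x3 intrinsics, pixels), "R" (3x3) and "t" (3): a world point X has camera coordinates R X + t. Camera axes: x right, y down, z forward; pixel columns grow to the right and rows downward; lengths in m; the calibration is good to about 2 mm. The wrist camera is an equidistant fisheye: a pixel r from the principal point sees the ray r / f radians off the axis. A picture is of the moment at which its call begins: read the wrist's pose just before it. camera_model takes no time and is no camera call; for the wrist camera it gives the pose at the moment of the call.
A pose or a line that the arm cannot do raises r.PlanningError and nothing moves.
- ticket.hand_in(): hands the job in; it is judged then, once.
The state is a dict: "t": time; "q": joint angles; "joint_velocities": joint speeds; "joint_efforts": joint torques, N m; "eef_pos": TCP position; "eef_rot": TCP orientation; "contact_force": force on the tool from outside, world axes, zero at the start; "moment": the same for the moment, N m; "grip_width": finger opening in m; "gripper_force": force on a finger pad.
Only numpy, scipy, OpenCV 4.12 (cv2) and the standard library are available. Lean on these libraries where they do the work, as an engineer would, in place of code of your own. Each camera call takes 0.05 s, during which the arm holds its last target. There are 200 camera calls.

## Working session

There is one attempt and no reset: what is moved stays moved. The work goes in short steps, each a Python script; the robot and the scene stay as the last script left them, time stands still between calls to the robot, and variables do not carry over. Pictures are saved under pics/ and viewed, at most 10 in all, crops included, and the job is handed in when it is done.

```bash
mkdir -p pics; python3 - <<'E'
from plant import r,fingers,cams,ticket
import cv2,numpy as np
for n in("top","side"):
    im,d=cams.get_image(n); cv2.imwrite(f"pics/{n}0.png",im); np.save(f"pics/{n}0.npy",d)
    m=cams.camera_model(n); print(n,np.round(m["K"],1).tolist(),np.round(m["R"],3).tolist(),np.round(m["t"],3))
s=r.sense();print(s["t"],s["eef_pos"],s["eef_rot"],s["contact_force"],r.tcp_to_tips)
E
```

```text
top [[545.6, 0.0, 328.4], [0.0, 545.6, 235.6], [0.0, 0.0, 1.0]] [[-0.039, -0.999, -0.001], [-0.977, 0.038, -0.212], [0.212, -0.008, -0.977]] [0.016 0.538 1.341]
side [[525.3, 0.0, 321.3], [0.0, 525.3, 236.5], [0.0, 0.0, 1.0]] [[0.981, -0.194, 0.011], [-0.124, -0.67, -0.732], [0.149, 0.717, -0.681]] [-0.487  0.156  1.129]
0.1 [0.13375393 0.53325353 0.21895351] [-3.14055999e+00 -3.29042868e-05  2.89585951e+00] [-0.44458368 -0.27245421  0.34183048] 0.014
```

View pics/top0.png

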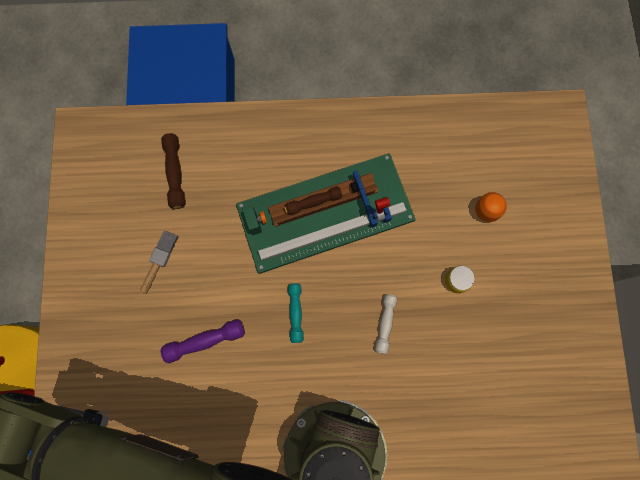

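View pics/side0.png

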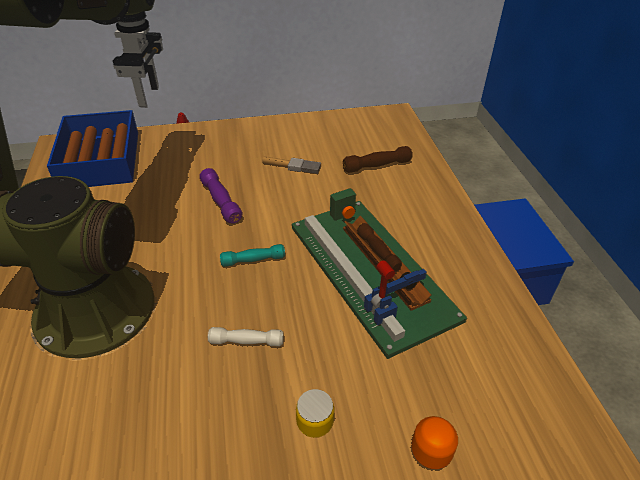

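Top view: the spoke candidates are dark-large (174,171), dark-small in the trough (314,201), purple (203,341), turquoise (295,313) and white (386,323). The one in the trough fits: it is dark wood and the smaller of the two dark ones. The red head is at (383,204), the pad at (262,217), and the end block is on the left. The side view agrees, with the lever head at (385,270).

```bash
cat > h.py <<'E'
import cv2,numpy as np
def hsvmask(im,lo,hi):
    h=cv2.cvtColor(im,cv2.COLOR_BGR2HSV); return cv2.inRange(h,np.array(lo),np.array(hi))
def ray(m,uv):
    d=np.linalg.inv(m["K"])@np.array([uv[0],uv[1],1.]); R=np.array(m["R"]); return -R.T@m["t"],R.T@d
def plane(m,uv,z):
    c,d=ray(m,uv); return c+d*(z-c[2])/d[2]
def tri(rays):
    A=np.zeros((3,3));b=np.zeros(3)
    for c,d in rays:
        d=d/np.linalg.norm(d);P=np.eye(3)-np.outer(d,d);A+=P;b+=P@c
    return np.linalg.solve(A,b)
def bw(B,p):  # board (x,y,yaw) -> world, p board coords (m)
    c,s=np.cos(B[2]),np.sin(B[2]); return np.array([B[0]+c*p[0]-s*p[1],B[1]+s*p[0]+c*p[1],p[2]])
def wb(B,w):
    c,s=np.cos(B[2]),np.sin(B[2]); x,y=w[0]-B[0],w[1]-B[1]; return np.array([c*x+s*y,-s*x+c*y,w[2]])
E
python3 - <<'E'
from h import *
from plant import cams
im={n:cv2.imread(f"pics/{n}0.png") for n in("top","side")}; M={n:cams.camera_model(n) for n in im}
for n in im:
    g=hsvmask(im[n],(60,70,25),(82,255,140))
    if n=="top": g[:,:230]=0;g[280:]=0;g[:,425:]=0
    else: g[:,290:]=g[:,290:]; g[:,:290]=0;g[:185]=0
    c=cv2.convexHull(np.vstack([x for x in cv2.findContours(g,0,1)[0] if cv2.contourArea(x)>60]))
    q=cv2.approxPolyN(c,4) if n=="top" else cv2.approxPolyDP(c,6,True)
    q=q.reshape(-1,2); P=np.array([plane(M[n],u,.018) for u in q]); print(n,q.tolist(),P.round(4).tolist())
    if n=="top":
        print([np.linalg.norm(P[i]-P[i-1]).round(4) for i in range(4)])
    r=hsvmask(im[n],(0,180,90),(4,255,255))|hsvmask(im[n],(176,180,90),(180,255,255))
    k,_,st,ce=cv2.connectedComponentsWithStats(r); print([(st[i].tolist(),ce[i].round(1).tolist()) for i in range(1,k) if st[i,4]>20])
a=cv2.resize(im["top"][145:280,230:425],None,fx=4,fy=4,interpolation=2)
cv2.imwrite("pics/crop.png",a)
E
```

```text
top [[415, 220], [258, 273], [236, 203], [389, 153]] [[0.5804, -0.237, 0.018], [0.4548, 0.1811, 0.018], [0.6458, 0.2377, 0.018], [0.771, -0.1798, 0.018]]
[np.float64(0.199), np.float64(0.4366), np.float64(0.1993), np.float64(0.4359)]
[([376, 197, 14, 12, 114], [382.5, 202.6])]
side [[465, 318], [388, 354], [303, 239], [314, 216], [361, 204]] [[0.7662, -0.1839, 0.018], [0.5822, -0.2398, 0.018], [0.4738, 0.1158, 0.018], [0.5156, 0.1947, 0.018], [0.6449, 0.2197, 0.018]]
[([177, 113, 7, 10, 59], [180.2, 117.9]), ([377, 261, 17, 18, 146], [384.2, 267.6])]
```

View pics/crop.png

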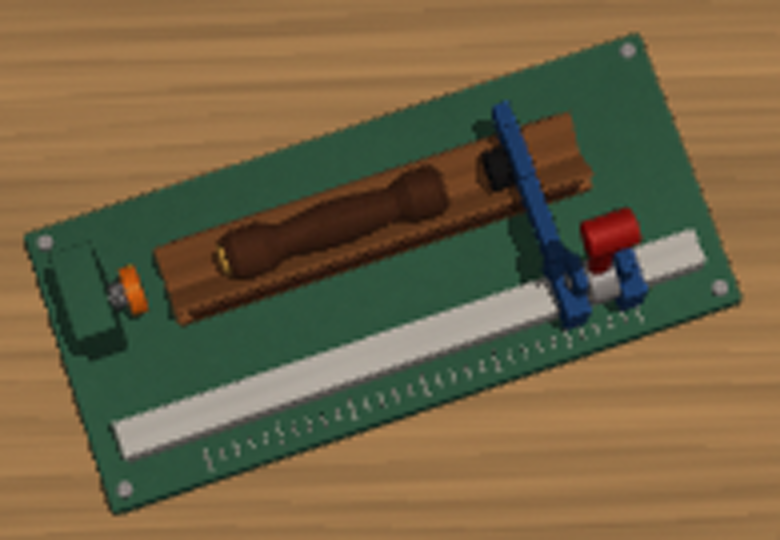

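The crop confirms it: the dark brown spoke lies in the trough with a short brass tenon at the pad end. The red lever head is near crop (610,235), and the stop's nose at (495,168) is short of the spoke.

```bash
cat >> h.py <<'E'
B=(0.5938,-0.0053,0.2914)
def fray(m,uv):
    K=np.array(m["K"]); x=(uv[0]-K[0,2])/K[0,0]; y=(uv[1]-K[1,2])/K[1,1]; t=np.hypot(x,y)
    d=np.array([x/t*np.sin(t),y/t*np.sin(t),np.cos(t)]); R=np.array(m["R"]); return -R.T@m["t"],R.T@d
def redmask(im): return hsvmask(im,(0,180,70),(4,255,255))|hsvmask(im,(176,180,70),(180,255,255))
E
python3 - <<'E'
from h import *
from plant import cams,r
H=tri([ray(cams.camera_model("top"),(382.5,202.6)),ray(cams.camera_model("side"),(384.2,267.6))])
print("head w",H.round(4),"board",wb(B,H).round(4))
p=bw(B,[wb(B,H)[0]-.0,wb(B,H)[1],.27])
for phi in (B[2],B[2]+np.pi):
    q=r.ik(p,[np.pi,0,phi]); print(phi,None if q is None else np.round(q,2))
qs=[(abs(r.ik(p,[np.pi,0,f])[5]),f) for f in (B[2],B[2]+np.pi) if r.ik(p,[np.pi,0,f]) is not None]
f=min(qs)[1]
r.move_ptp(p,[np.pi,0,f])
for k in range(2):
    if k: r.movel(bw(B,wb(B,p)+[-.05,0,0]))
    m=cams.camera_model("wrist"); im,d=cams.get_image("wrist"); cv2.imwrite(f"pics/w{k}.png",im)
    _,_,st,ce=cv2.connectedComponentsWithStats(redmask(im)); i=1+np.argmax(st[1:,4]); print(st[i],ce[i].round(1),np.round(m["t"],3))
    globals()[f"R{k}"]=fray(m,ce[i])
W=tri([R0,R1]); print("wrist head board",wb(B,W).round(4))
s=r.sense(); print(s["t"],s["eef_pos"],s["contact_force"],np.round(s["q"],2),f)
E
```

```text
head w [ 0.5919 -0.1379  0.1569] board [-0.0399 -0.1264  0.1569]
0.2914 [-0.29  0.4   1.27 -0.    1.47  0.99]
3.432992653589793 [-0.29  0.4   1.27  0.    1.47 -2.15]
[ 310  216   40   40 1201] [329.3 239.8] [-0.302  0.462  0.591]
[ 308  164   42   29 1161] [328.5 178.5] [-0.302  0.414  0.577]
wrist head board [-0.04   -0.1277  0.1457]
3.55 [ 0.54464373 -0.15197268  0.27016578] [-1.21238942 -0.17557559  0.66177419] [-0.34  0.3   1.4   0.    1.44  0.94] 0.2914
```

View pics/w1.png

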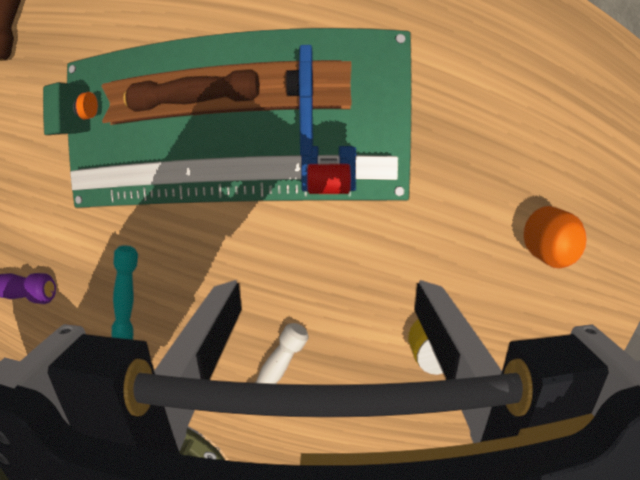

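```bash
cat >> h.py <<'E'
def yhat(): return np.array([-np.sin(B[2]),np.cos(B[2]),0])
def fb(s,f0=0):  # force in board axes
    f=np.array(s["contact_force"])-f0; c,n=np.cos(B[2]),np.sin(B[2]); return np.array([c*f[0]+n*f[1],-n*f[0]+c*f[1],f[2]])
def avgF(r,n=6):
    a=[]
    for _ in range(n): r.wait(.02); a.append(r.sense()["contact_force"])
    return np.mean(a,0)
E
python3 - <<'E'
from h import *
from plant import cams,r,fingers
r.movel(bw(B,[-.04,-.127,.2]),max_speed=.15)
print("guard",r.movel(bw(B,[-.04,-.127,.146]),max_speed=.08,guard=8))
f0=avgF(r); np.save("f0.npy",f0)
fingers.clamp(20); s=r.sense(); print("grip",s["grip_width"],s["gripper_force"],"F",fb(s,f0).round(2),s["t"])
f1=avgF(r);np.save("f1.npy",f1); print("std", (f1-f0).round(2), wb(B,s["eef_pos"]).round(4))
y0=np.array(r.sense()["eef_pos"])
g=r.movel(y0+yhat()*.012,max_speed=.03,guard=6); s=r.sense()
print(g,fb(s,f1).round(2),wb(B,s["eef_pos"]).round(4),s["t"])
im,_=cams.get_image("wrist"); cv2.imwrite("pics/w2.png",im)
E
```

```text
guard False
grip 0.032056136021923747 19.99933362007141 F [-0.24 -1.08  0.42] 6.175
std [ 0.66 -0.44 -0.39] [-0.04  -0.127  0.146]
False [-1.42  1.72  0.2 ] [-0.04   -0.1146  0.146 ] 6.825
```

View pics/w2.png

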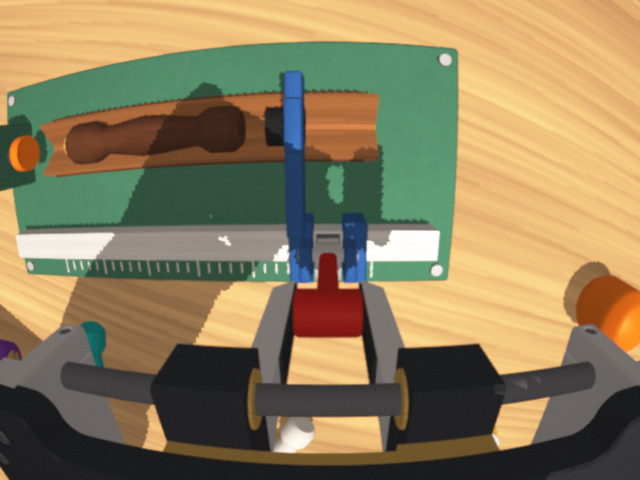

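The head is pinched (326,312) and the stop follows. The nose (268,127) is still short of the spoke's end (244,128), and the tenon tip (66,145) is short of the pad (36,152).

```bash
cat > push.py <<'E'
from h import *
from plant import cams,r,fingers
import sys
f1=np.load("f1.npy"); step,n,lim=float(sys.argv[1]),int(sys.argv[2]),float(sys.argv[3])
p=np.array(r.sense()["eef_pos"]); x,y,z=wb(B,p)
for i in range(n):
    g=r.movel(bw(B,[-.04,y+step*(i+1),.146]),max_speed=.02,guard=8); f=avgF(r,5); s=r.sense()
    F=f-f1; c,q=np.cos(B[2]),np.sin(B[2]); fy=-q*F[0]+c*F[1]; fx=c*F[0]+q*F[1]
    print(round(wb(B,s["eef_pos"])[1]*1e3,2),"fx %.2f fy %.2f fz %.2f"%(fx,fy,F[2]),g)
    if g or fy<-lim: break
print(s["t"])
E
python3 push.py .004 6 5; 
```

```text
-110.5 fx -1.64 fy 1.92 fz 0.45 False
-106.5 fx -2.43 fy 2.16 fz 0.69 False
-102.53 fx -2.31 fy 2.17 fz 1.60 False
-98.5 fx -3.17 fy 2.11 fz 1.24 False
-94.6 fx -3.34 fy 0.44 fz 0.82 False
-90.53 fx -3.67 fy 0.42 fz 1.74 False
9.4917
```

```bash
python3 push.py .002 20 0.9; python3 - <<'E'
from h import *
from plant import cams
im,_=cams.get_image("wrist"); im2,_=cams.get_image("side"); cv2.imwrite("pics/w3.png",im)
a=cv2.resize(im[60:240,0:400],(800,360),interpolation=2); b=cv2.resize(im2[180:300,300:500],None,fx=2,fy=2,interpolation=2)
c=np.zeros((600,800,3),np.uint8); c[:360]=a; c[360:600,:400]=b; cv2.imwrite("pics/c3.png",c)
E
```

```text
-88.4 fx -4.16 fy -0.55 fz 0.74 False
-86.42 fx -4.01 fy -0.55 fz 0.89 False
-84.4 fx -3.97 fy -0.40 fz 1.13 False
-82.4 fx -3.96 fy -0.53 fz 0.73 False
-80.42 fx -4.37 fy -0.58 fz 0.81 False
-78.44 fx -4.52 fy -0.67 fz 0.48 False
-76.41 fx -4.15 fy -0.80 fz 0.15 False
-74.42 fx -4.50 fy -0.87 fz 0.77 False
-72.43 fx -4.30 fy -1.05 fz 0.14 False
12.5
```

View pics/c3.png

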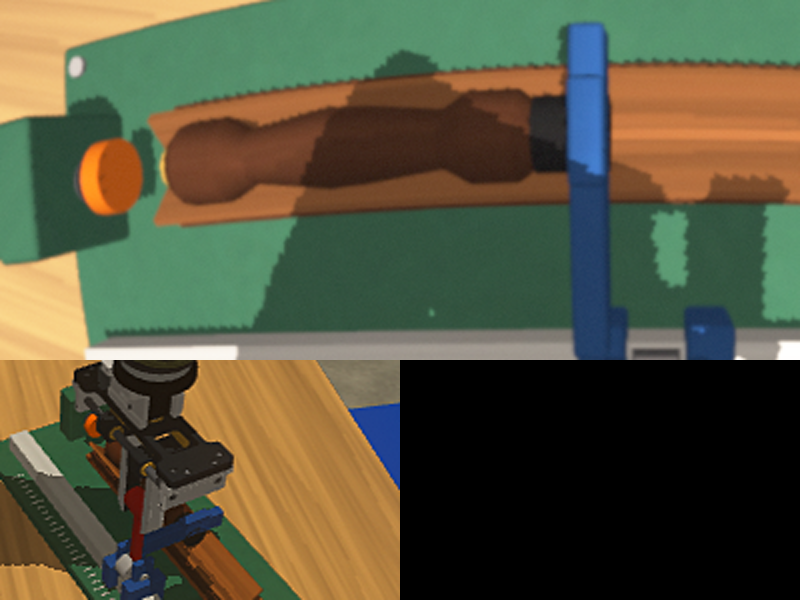

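The spoke is now being carried by the nose. The tenon tip (162,165 in the enlarged crop) is still a little short of the pad face (140,175). I'll continue in 1 mm steps and watch for a force step.

```bash
sed -i 's/^for i in range(n):/last=None\nfor i in range(n):/; s/    if g or fy<-lim: break/    if g or (last is not None and fy<last-lim): break\n    last=fy if last is None else max(min(last,fy+.3),fy)/' push.py; sed -n 6,14p push.py; python3 push.py .001 34 1.0
```

```text
last=None
for i in range(n):
    g=r.movel(bw(B,[-.04,y+step*(i+1),.146]),max_speed=.02,guard=8); f=avgF(r,5); s=r.sense()
    F=f-f1; c,q=np.cos(B[2]),np.sin(B[2]); fy=-q*F[0]+c*F[1]; fx=c*F[0]+q*F[1]
    print(round(wb(B,s["eef_pos"])[1]*1e3,2),"fx %.2f fy %.2f fz %.2f"%(fx,fy,F[2]),g)
    if g or (last is not None and fy<last-lim): break
    last=fy if last is None else max(min(last,fy+.3),fy)
print(s["t"])
-71.53 fx -4.26 fy -2.04 fz 0.06 False
-70.49 fx -4.39 fy -2.07 fz -0.07 False
-69.48 fx -4.30 fy -1.68 fz 0.33 False
-68.46 fx -4.32 fy -1.96 fz 0.16 False
-67.46 fx -4.61 fy -1.50 fz 0.39 False
-66.46 fx -4.29 fy -2.16 fz 0.34 False
-65.47 fx -4.11 fy -1.60 fz 0.32 False
-64.47 fx -4.50 fy -1.92 fz -0.05 False
-63.44 fx -4.65 fy -1.81 fz 0.24 False
-62.47 fx -4.89 fy -1.68 fz 0.02 False
-61.46 fx -4.35 fy -1.61 fz -0.03 False
-60.49 fx -4.82 fy -2.17 fz 0.12 False
-59.46 fx -4.50 fy -1.95 fz 0.16 False
-58.46 fx -4.75 fy -1.90 fz -0.26 False
-57.48 fx -4.58 fy -1.80 fz -0.17 False
-56.48 fx -4.59 fy -2.12 fz -0.47 False
-55.49 fx -4.85 fy -1.94 fz -0.24 False
-54.46 fx -4.49 fy -1.87 fz -0.21 False
-53.47 fx -4.78 fy -2.31 fz -0.35 False
-52.45 fx -4.38 fy -1.63 fz -0.09 False
-51.48 fx -4.36 fy -1.89 fz -0.13 False
-50.47 fx -4.67 fy -1.81 fz -0.16 False
-49.45 fx -4.52 fy -1.74 fz -0.02 False
-48.47 fx -4.74 fy -1.39 fz 0.06 False
-47.46 fx -4.94 fy -1.72 fz -0.20 False
-46.47 fx -4.78 fy -1.43 fz -0.03 False
-45.47 fx -4.55 fy -1.92 fz -0.35 False
-44.46 fx -4.87 fy -1.89 fz -0.07 False
-43.48 fx -5.04 fy -1.45 fz -0.49 False
-42.47 fx -4.74 fy -2.17 fz -0.16 False
-41.48 fx -5.08 fy -1.57 fz -0.27 False
-40.88 fx -4.76 fy -4.54 fz -0.34 False
23.2667
```

The knee is at y≈-41.2 (tenon ≈4 mm). I'll press to about 5 N of pad force, then swing the lever with the y load watched until the cam bites.

```bash
python3 - <<'E'
from h import *
from plant import cams,r,fingers
f1=np.load("f1.npy")
def F(n=6):
    f=avgF(r,n)-f1; c,q=np.cos(B[2]),np.sin(B[2]); return np.array([c*f[0]+q*f[1],-q*f[0]+c*f[1],f[2]])
y=-.0404
for i in range(6):
    r.movel(bw(B,[-.04,y,.146]),max_speed=.02); f=F(); print("push %.2f"%(y*1e3),wb(B,r.sense()["eef_pos"]).round(5)[1]*1e3,f.round(2))
    if f[1]<-6.3: break
    y+=.0003
a=.17
while a<.78:
    a+=.1
    r.movel(bw(B,[-.04+.09*np.sin(.17-a),y,.056+.09*np.cos(.17-a)]),max_speed=.035)
    f=F(); p=wb(B,r.sense()["eef_pos"])*1e3; print("a %.2f y %.2f"%(a,y*1e3),p.round(2),f.round(2))
    if f[1]>-5.4: y+=.0003
    if f[1]<-8: y-=.0003
    if max(abs(f))>15: break
np.save("st.npy",[a,y]); print(r.sense()["t"],r.sense()["grip_width"])
im,_=cams.get_image("wrist"); cv2.imwrite("pics/w4.png",im)
E
```

```text
push -40.40 -40.84 [-4.69 -4.93 -1.  ]
push -40.10 -40.7 [-4.62 -6.11 -1.39]
push -39.80 -40.46 [-4.8  -6.8  -1.58]
a 0.27 y -39.80 [-48.18 -40.5  145.92] [ 0.92 -6.62 -2.5 ]
a 0.37 y -39.80 [-56.84 -40.54 144.93] [ 0.74 -6.27 -0.2 ]
a 0.47 y -39.80 [-65.44 -40.54 143.03] [ 0.07 -5.64  2.96]
a 0.57 y -39.80 [-73.83 -40.6  140.23] [-1.1  -5.27  5.64]
a 0.67 y -39.50 [-81.93 -40.56 136.52] [-2.35 -6.85  7.21]
a 0.77 y -39.50 [-89.74 -40.61 131.81] [-3.64 -6.91  8.23]
a 0.87 y -39.50 [-97.01 -40.61 126.26] [-4.35 -6.94  8.3 ]
27.875 0.032020455293720065
```

View pics/w4.png

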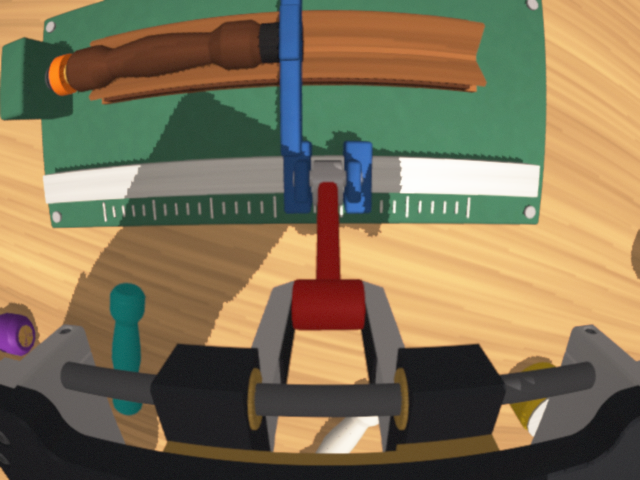

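The lever (326,305) is following, the spoke's end bears on the pad (62,75), and the nose is against the wood. Continue down.

```bash
python3 - <<'E'
from h import *
from plant import cams,r,fingers
f1=np.load("f1.npy"); a,y=np.load("st.npy")
def F(n=4):
    f=avgF(r,n)-f1; c,q=np.cos(B[2]),np.sin(B[2]); return np.array([c*f[0]+q*f[1],-q*f[0]+c*f[1],f[2]])
while a<1.78:
    a+=.1
    r.movel(bw(B,[-.04+.09*np.sin(.17-a),y,.056+.09*np.cos(.17-a)]),max_speed=.04,guard=25)
    f=F(); p=wb(B,r.sense()["eef_pos"])*1e3; print("a %.2f"%a,p.round(2),f.round(2))
    if a>1.6 and f[2]>16 or max(abs(f))>25: break
print(r.sense()["t"],r.sense()["grip_width"])
im,_=cams.get_image("wrist"); cv2.imwrite("pics/w5.png",im)
E
```

```text
a 0.97 [-103.78  -40.6   119.9 ] [-4.81 -7.45  6.88]
a 1.07 [-109.81  -40.63  112.96] [-5.27 -7.84  5.09]
a 1.17 [-115.07  -40.62  105.5 ] [-5.07 -8.85  3.37]
a 1.27 [-119.58  -40.61   97.57] [-4.7  -8.95  1.97]
a 1.37 [-123.25  -40.62   89.3 ] [-4.46 -9.73  1.05]
a 1.47 [-126.1   -40.62   80.68] [-4.25 -9.78  0.41]
a 1.57 [-128.08  -40.61   71.85] [ -4.4  -10.34  -0.09]
a 1.67 [-129.17  -40.64   62.88] [ -4.57 -10.43  -0.71]
a 1.77 [-129.41  -40.62   53.8 ] [ -4.31 -10.47  -1.44]
a 1.87 [-128.76  -40.61   44.78] [ -5.06 -11.29  -1.45]
32.3417 0.031749290367031655
```

View pics/w5.png

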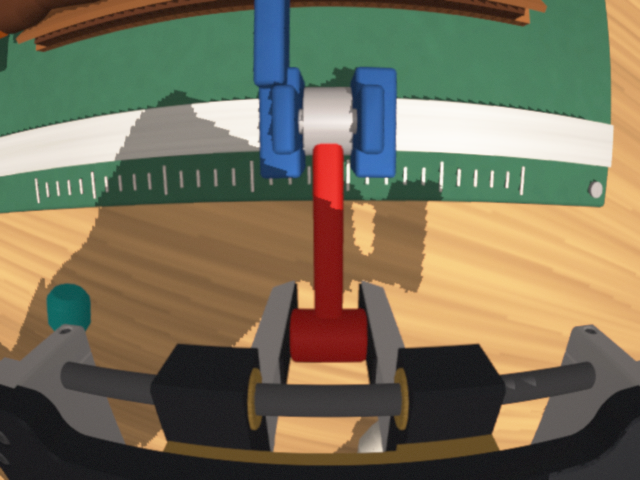

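```bash
python3 - <<'E'
from h import *
from plant import cams,r
m=cams.camera_model("wrist"); im=cv2.imread("pics/w5.png")
g=redmask(im); n,l,st,ce=cv2.connectedComponentsWithStats(g); i=1+np.argmax(st[1:,4])
ys,xs=np.where(l==i); rows=np.bincount(ys); wide=[k for k in range(len(rows)) if rows[k]>55]; print("head rows",wide[0],wide[-1])
for v in (wide[0],(wide[0]+wide[-1])/2,wide[-1]):
    c,d=fray(m,(329,v)); c=wb(B,c); d=wb(B,d+np.array([B[0],B[1],0]))
    t=(-.0406-c[1])/d[1] if abs(d[1])>.2 else None
    for tt in np.linspace(.02,.4,3801):
        p=c+tt*d
        e=np.hypot(p[0]+.04,p[2]-.062)-.09
        if abs(e)<1.5e-4: print(v,p.round(4),"a",round(.17+np.arctan2(-(p[0]+.04),p[2]-.062),3))
s=r.sense();print(wb(B,s["eef_pos"]),fb(s),s["gripper_force"])
_,dep=cams.get_image("wrist"); print("depth head",dep[325:350:5,329], "lever", dep[150:310:20,329])
d=np.array(m["R"])@bw(B,[0,0,0]); 
def P(u,v):
    c,dd=fray(m,(u,v)); dc=np.array(m["R"])@dd; return wb(B,c+dd*dep[v,u]/dc[2]).round(4)
for v in (160,200,240,280,320,335,350): print(v,P(329,v))
E
```

```text
head rows 310 360
310 [-0.0805 -0.0414  0.1425] a 0.636
310 [-0.0805 -0.0414  0.1424] a 0.637
310 [-0.0806 -0.0414  0.1424] a 0.637
310 [-0.0806 -0.0414  0.1423] a 0.638
310 [-0.0807 -0.0414  0.1422] a 0.639
310 [-0.1286 -0.0419  0.047 ] a 1.909
310 [-0.1287 -0.0419  0.0469] a 1.91
310 [-0.1287 -0.0419  0.0468] a 1.91
310 [-0.1288 -0.0419  0.0467] a 1.911
310 [-0.1288 -0.0419  0.0466] a 1.912
335.0 [-0.0895 -0.0414  0.1373] a 0.751
335.0 [-0.0895 -0.0414  0.1372] a 0.752
335.0 [-0.0896 -0.0414  0.1372] a 0.753
335.0 [-0.0896 -0.0414  0.1371] a 0.754
335.0 [-0.0897 -0.0414  0.137 ] a 0.755
335.0 [-0.0897 -0.0414  0.1369] a 0.756
335.0 [-0.0898 -0.0414  0.1368] a 0.757
335.0 [-0.1295 -0.0418  0.0696] a 1.656
335.0 [-0.1296 -0.0418  0.0695] a 1.657
335.0 [-0.1296 -0.0418  0.0694] a 1.658
335.0 [-0.1297 -0.0418  0.0693] a 1.659
335.0 [-0.1297 -0.0418  0.0692] a 1.66
335.0 [-0.1298 -0.0418  0.0692] a 1.661
335.0 [-0.1298 -0.0418  0.0691] a 1.662
360 [-0.1058 -0.0415  0.1236] a 0.989
360 [-0.1059 -0.0415  0.1235] a 0.99
360 [-0.106  -0.0415  0.1234] a 0.991
360 [-0.106  -0.0415  0.1233] a 
[... 1252 characters left out ...]
83
360 [-0.1208 -0.0416  0.1017] a 1.284
360 [-0.1209 -0.0416  0.1016] a 1.285
360 [-0.1209 -0.0416  0.1016] a 1.286
360 [-0.121  -0.0416  0.1015] a 1.287
360 [-0.1211 -0.0416  0.1014] a 1.288
360 [-0.1211 -0.0416  0.1013] a 1.29
[-0.12875795 -0.04061145  0.04478074] [ -4.57879132 -12.26170904  -0.04059754] 19.99965727329254
depth head [0.1485377  0.14772284 0.1466972  0.14714521 0.1467236 ] lever [0.13790956 0.13906366 0.14094572 0.1419118  0.1442624  0.1452579
 0.14735864 0.1492215 ]
160 [-0.0552 -0.0418  0.0691]
200 [-0.0705 -0.0418  0.0701]
240 [-0.0862 -0.0418  0.0708]
280 [-0.1022 -0.0418  0.0728]
320 [-0.119  -0.0418  0.0753]
335 [-0.1233 -0.0417  0.0802]
350 [-0.1294 -0.0417  0.082 ]
```

The head appears at z≈0.07 (lever angle about 1.65), and the fingers have slid down past it. I'll release, then press the head from above with closed fingertips to be sure it's on its end stop.

```bash
python3 - <<'E'
from h import *
from plant import cams,r,fingers
fingers.ungrasp(); r.movel(bw(B,[-.1288,-.0415,.13]),max_speed=.15)
fingers.clamp(10)
r.movel(bw(B,[-.1290,-.0415,.105]),max_speed=.12); f0=avgF(r)
g=r.movel(bw(B,[-.1290,-.0415,.078]),max_speed=.03,guard=14); s=r.sense()
print(g,wb(B,s["eef_pos"])*1e3,(avgF(r)-f0).round(2),s["t"])
r.movel(bw(B,[-.1290,-.0415,.20]),max_speed=.15)
r.movel(bw(B,[-.13,.06,.24]),max_speed=.2)
m=cams.camera_model("wrist"); im,d=cams.get_image("wrist"); cv2.imwrite("pics/w6.png",im);np.save("pics/w6.npy",d)
t,_=cams.get_image("top"); cv2.imwrite("pics/t6.png",t)
print(r.sense()["t"])
E
```

```text
True [-129.12902715  -41.72149786   91.50764477] [-4.76  0.37 12.81] 36.65
38.4167
```

View pics/w6.png

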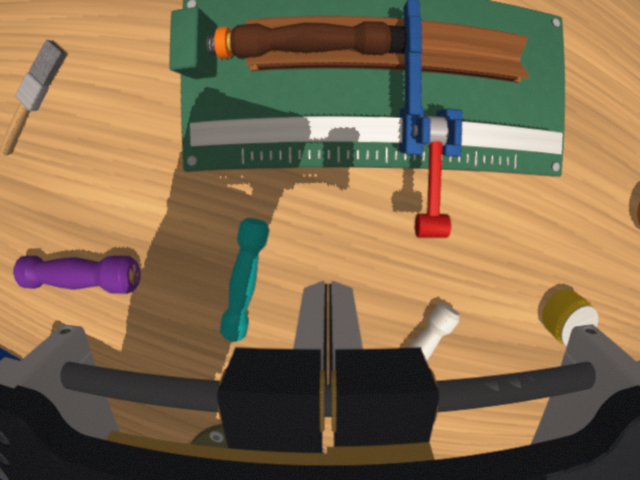

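The lever is fully down: the tips stopped at 77.5 mm, so the head centre is at 65.5 mm, held with 13 N. The spoke sits between the pad (222,42) and the nose (400,38). One close look at both contacts.

```bash
python3 - <<'E'
from h import *
from plant import cams,r,fingers
r.movel(bw(B,[-.06,.06,.22]),max_speed=.2)
im,d=cams.get_image("wrist"); m=cams.camera_model("wrist")
cv2.imwrite("pics/c7.png",cv2.resize(im[60:300,130:500],None,fx=2.1,fy=2.1,interpolation=2))
g=hsvmask(im,(5,200,150),(16,255,255)); g[:, 300:]=0
_,l,st,ce=cv2.connectedComponentsWithStats(g); i=1+np.argmax(st[1:,4]); print(st[i])
def at(u,v,z):
    c,dd=fray(m,(u,v)); return wb(B,c+dd*(z-c[2])/dd[2]).round(4)
x0,y0,w,h=st[i][:4]; print("pad front approx",at(x0+w-1,y0+h/2,.064),at(x0+w-1,y0+h/2,.048)); print(r.sense()["t"])
E
```

```text
[208  93  16  29 306]
pad front approx [0.0497 0.1501 0.064 ] [0.051  0.1546 0.048 ]
38.9833
```

View pics/c7.png

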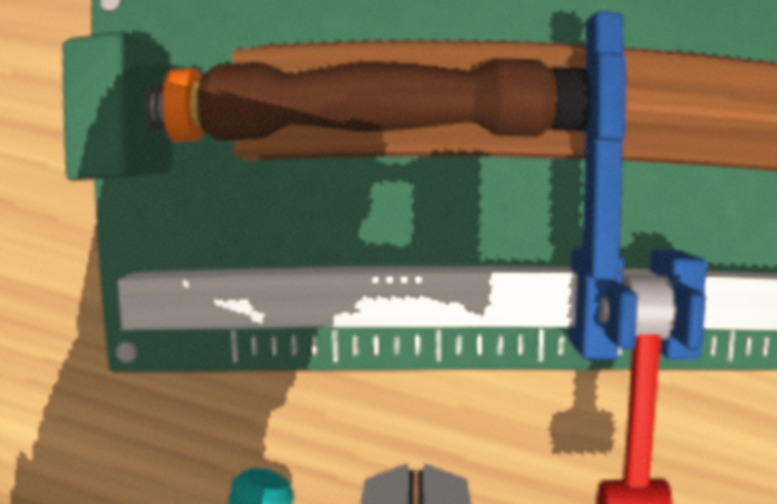

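The tenon bears on the pad (crop 197,100), the nose bears on the wood (552,98), and the lever is down and untouched. Handing in.

```bash
python3 -c "
from plant import ticket; print(ticket.hand_in())"
```

```text
the job is handed in; nothing more can be done
None
```

The job is handed in at about 39 s: the spoke is pinched between the stop's nose and the spring pad, pressed up with about 5 N (by force and position, the pad has given roughly 0.5–1 mm), the lever is fully down, and the robot is clear; the tin, brush and float were not touched.

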